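Reset the spring preload collar on the splint press

ROBOT

A 6-joint arm with a two-finger parallel gripper is mounted at the origin on the work surface. World frame = base frame: x ahead of the robot, y to its left, z up, the work surface at z = 0. Lengths are in mm, angles in rad, forces in N, time in s.
With the tool pointing down it reaches from about 225 to 725 mm from the base axis. Payload 3.1 kg.
Tool frame: the origin (TCP) lies on the centre line of the jaws, within the pads' length; the fingertips stand 8 mm ahead of it and the grasp point (between the pads) lies 11 mm behind it; z points along the fingers, y is the line along which they close (so a half turn about z gives the same grasp; the last joint's range is limited). The gripper opens to 85 mm and grips with 20 to 120 N. Pads are 22 mm wide; open, the fingers measure 114 mm over their backs; the gripper's body (76 mm by 85 mm) begins 54 mm behind the grasp point. The pads swing forward as they close: fully open they stand 13 mm farther back than shut.
Start: joints at [-1.401, 0.048, 0.099, 1.622, 0, 1.443], TCP at [154.029, -501.889, 239.312] pointing down, gripper open.
Joint ranges: [-2.91, 2.91], [-0.99, 1.94], [-1.21, 1.42], [-2.12, 2.29], [-1.49, 1.47], [-3.14, 3.14]. Speed limits (rad/s): [2.79, 2.79, 3.14, 3.14, 3.14, 3.14].

INTERFACE

Orientations are given as a unit quaternion [w, x, y, z].
In Python, from plant import get_obs, camera, camera_info, sign_off, look_for, mark_of gives the robot as it stands.
- The arm moves only by the tool servo_tool, never from a script. Its argument "motion" is a list of rows, each a list of 5 numbers: the closure, from -1 (fully open) to 1 (shut), then the shift along the world's x, y, z in m, then the turn about the world's z in rad. A call has 1 to 20 rows; each row shifts and turns the commanded pose from where the row before left it; what a row does not reach is not made up. A row lasts 1/8 s, in which the tool goes at most 62.5 mm and 10.7 degrees, less where a joint would pass 70% of its speed; a pose out of reach is approached as far as the arm can. A call is refused whole if a number of a shift passes 0.0625 or a number of a turn 0.188, either way. A call with a gripper value outside its range is refused whole. The fingers move at their own pace and stop on an object; the grip force is fixed at half the most. Time passes only in rows, so rows that do not move let the fingers close. It gives the time, the measured TCP pose, the force, the opening and the grip force at its end, in the units of the state.
- get_obs(): the state, without advancing time (a new reading comes with each control period).
- camera(name): name is "side" or "top"; returns the picture (480x640x3 uint8, red, green, blue); there is no depth.
- camera_info(name): a dict with "vertical_fov" (degrees; the focal length in pixels is half the picture's height over the tangent of half this angle, whatever the lens; pixels are square), "cx", "cy" (the principal point, pixels), "eye" and "rotation" of the camera in the world. Camera axes: x right, y down, z forward; pixel columns grow to the right and rows downward; lengths in mm; the calibration is good to about 2 mm. A picture is of the moment at which its call begins. camera_info takes no time and is no camera call.
- sign_off(): hands the job in; it is judged then, once.
Trained networks look in the newest picture that a camera, given by its name, has taken for a name from the list of things; names that differ only in an ending like _2 or _b are one class to them, and where a whole thing is asked for, a point or a joint stands for the part that bears it (a point fixed in the world has none). Each returns a list of dicts, best first, with "score" (0 to 1); they miss things now and then, are a little off and sometimes report something else, mostly with a low value. They report only what shows in the picture. A call takes as long as a camera call.
- look_for(camera, label): "at" ([column, row] in pixels, amid what is visible of it).
- mark_of(camera, label): "at" ([column, row] in pixels: a listed point, or the origin of a listed thing).
The state is a dict: "clock": time; "joint_positions": joint angles; "qd": joint speeds; "joint_torque": joint torques, N m; "ee_pos": TCP position; "tool_rot": TCP orientation; "wrist_force": force on the tool from outside, world axes, zero at the start; "wrist_torque": the same for the moment, N m; "width": opening from 0.0 (shut) to 1.0 (fully open); "grip_force": force on a finger pad.
Only numpy, scipy, OpenCV 4.12 (cv2) and the standard library are available. Lean on these libraries where they do the work, as an engineer would, in place of code of your own. Each camera call takes 0.05 s, during which the arm holds its last target. There are 200 camera calls.

TASK

The collar that preloads the hand press's return spring has slipped back along its rod. Loosen its wing screw by a quarter turn anticlockwise before moving the collar, slide the collar so that its nose goes into the barrel until you feel the hidden spring push back on it with about 8 N (never more than 16 N), and, holding it there, turn the wing screw fully tight again and let go. Leave everything else on the counter where it is.

Things in the scene. Friction and masses are not known exactly. Their poses are not given: they have to be found in the camera images.
- press: cast-iron hand press fixed to the counter: bed plate 140 x 570 x 20 mm, column (from y = 157 mm) and 285 mm high head (lever to 420 mm) at its +y end. Origin on the counter, 75 mm in -y of the bed's centre. A level rod, 16 mm diameter, runs along its y axis at x = 0, 85 mm up, from an end post (y = -188 mm, 105 mm high, a plain 30 mm end collar beside it, no screw) to the barrel.
- collar: steel collar on the rod, 36 mm diameter, 24 mm long; origin at its centre on the rod's axis, axes as the press's. It slides along y (from 102 to 19 mm before the barrel's mouth), never turns. Its nose, 24 mm diameter, ends 72 mm in +y of the origin. Loose, it drags with about 2 N, a little more when moved fast; a tight screw clamps it with some 20 N.
- barrel: dark steel tube, 42 mm outer, 32 mm inner diameter, 113 mm long, fixed round the rod; origin at the centre of its open mouth, it reaches from there in +y. Inside, unseen, a sprung cup waits 10 to 35 mm behind the mouth (not measured). From first touch it pushes back on the nose with 1.2 N per mm, from zero, and drives the collar back unless it is held or clamped.
- screw (a joint): turn of the wing set screw on the collar, rad: 0 is fully tight (end stop), grows as it is loosened anticlockwise seen from above, to a stop at 1.6. It clamps the collar below 1.2, ever harder towards 0; above 1.2 the collar is free; below 0.2 it counts as tight. It takes up to 0.2 N m to tighten, 0.1 to loosen, and stays where left.
- wing (a point): centre of the screw's steel wing: an upright flat blade 9 mm thick (its x), 36 mm long (its y), 24 mm high, on the screw's axis above the collar's origin. Centre 126 mm above the counter (blade 114 to 138, the collar's boss below ends at 108). Tight, the blade lies along the rod. Grasp from above across the 9 mm; one grasp can turn it and slide the collar.
- elbow_hinge: bystander: dull steel splint elbow hinge, two 80 mm strips on a disc, lying on the counter on the robot's side of the press
- finger_gutter: bystander: white thermoplastic U-shaped finger gutter 75 x 24 x 14 mm, on the bed plate
- coil_spring: bystander: chrome coil spring 58 mm long, 19 mm diameter, lying on the bed plate
- therapy_ball_center (a point): bystander: centre of the red hard rubber therapy ball, 64 mm diameter, on a small grey disc stand beyond the press
- rivet_jar: bystander: glass jar of 52 mm diameter, 70 mm high, on the counter beyond the press
- spanner: bystander: spanner 150 mm long, lying on the counter on the robot's side of the press

How it is judged (in metres and radians):
On the way, in this order (a step that is already met when the one before it is completed fails the run):
1. the wing screw is loosened (past 1.0 rad) while the collar is still within 6 mm of where it was (value of joint screw above 1 rad and distance of collar from where it was at the start of the episode below 0.006 m), for 0.1 s.
2. with the screw still loose, the collar's nose is pressed against the spring in the barrel with more than 5 N (value of joint screw above 0.8 rad and contact force between collar and barrel above 5 N), for 0.2 s.
At the end, for the whole second after the job is handed in: the collar rests clamped on its rod with the spring in the barrel pushing on its nose with 8 N, give or take 3 N, the wing screw is turned tight (below 0.2 rad), all is at rest and let go, and the bystanders are where they were (within 20 mm) (contact force between collar and barrel between 5 and 11 N and value of joint screw below 0.2 rad and linear speed of collar below 0.003 m/s); the robot touches nothing.
It fails at once if the spring is loaded with more than 16 N (contact force between collar and barrel above 16 N).
It fails at once if a bystander is moved by more than 20 mm (distance of any of elbow_hinge, finger_gutter, coil_spring, therapy_ball_center, rivet_jar, spanner from where it was at the start of the episode above 0.02 m).
It also fails if it takes over 45 s, if anything falls off the work surface, if the arm or the gripper's body presses on something with over 40 N, if the wrist force passes 120 N, or if a joint passes its speed limit or range.

## Working session

There is one attempt and no reset: what is moved stays moved. The work goes in short steps, Python scripts to look and compute and a tool call to move; the robot and the scene stay as the last step left them, time stands still between calls to the robot, and variables do not carry over. Pictures are saved under pics/ and viewed, at most 10 in all, crops included, and the job is handed in when it is done.

Besides the shell and the picture viewer there is one more tool, called after ">>>" as name(argument=value, ...), one argument or row to a line, values as JSON. servo_tool: Moves the arm, as the interface text tells. Its arguments: {"type":"object","properties":{"motion":{"type":"array"}},"required":["motion"]}

```bash
mkdir -p pics
cat > h.py <<'E'
import numpy as np, cv2
from plant import *
def ray(n,p):
    i=camera_info(n); f=240/np.tan(np.radians(i["vertical_fov"])/2)
    d=np.array([(p[0]-i["cx"])/f,(p[1]-i["cy"])/f,1.]); R=np.array(i["rotation"])
    if R.shape!=(3,3):
        from scipy.spatial.transform import Rotation as Ro
        R=Ro.from_quat(np.roll(R,-1)).as_matrix()
    d=R@d; return np.array(i["eye"],float),d/np.linalg.norm(d)
def atz(n,p,z):
    e,d=ray(n,p); return e+d*(z-e[2])/d[2]
def tri(p,q):
    (a,u),(b,v)=ray("side",p),ray("top",q)
    s=np.linalg.lstsq(np.c_[u,-v],b-a,rcond=None)[0]
    x,y=a+s[0]*u,b+s[1]*v; return (x+y)/2,np.linalg.norm(x-y)
E
python3 - <<'E'
from h import *
for n in("side","top"):
    cv2.imwrite(f"pics/{n}0.png",camera(n)[:,:,::-1]); print(n,camera_info(n))
for l in("press","collar","barrel","wing","screw"):
    for n in("side","top"):
        print(l,n,[(np.round(m["at"],1),round(m["score"],2)) for m in mark_of(n,l)[:2]] )
print(get_obs())
E
```

```text
side {'vertical_fov': 42.598656206073485, 'cx': 319.6747345511291, 'cy': 232.98646364119944, 'eye': array([ 291.80545102, -647.44042014,  674.12774922]), 'rotation': array([-0.44413356,  0.87712982, -0.1652075 ,  0.0780714 ])}
top {'vertical_fov': 43.67500752230261, 'cx': 318.1276143683204, 'cy': 239.7886096133702, 'eye': array([ 386.46535184,   65.52476424, 1127.78835869]), 'rotation': array([-0.06444335,  0.71450758, -0.69291857,  0.0720405 ])}
press side [(array([319.1, 267. ]), 0.96)]
press top [(array([287.8, 257.3]), 0.62)]
collar side [(array([326.3, 264.8]), 0.65), (array([319. , 227.6]), 0.4)]
collar top [(array([339.4, 260. ]), 0.91)]
barrel side [(array([319.6, 228.6]), 0.61)]
barrel top [(array([335.9, 260.6]), 0.68), (array([288. , 246.2]), 0.61)]
wing side [(array([324.4, 269.2]), 0.32)]
wing top [(array([343. , 261.4]), 0.65)]Traceback (most recent call last):
  File "<stdin>", line 6, in <module>
ValueError: it knows: barrel, coil_spring, collar, elbow_hinge, finger_gutter, press, rivet_jar, spanner, therapy_ball_center, wing
```

View pics/side0.png

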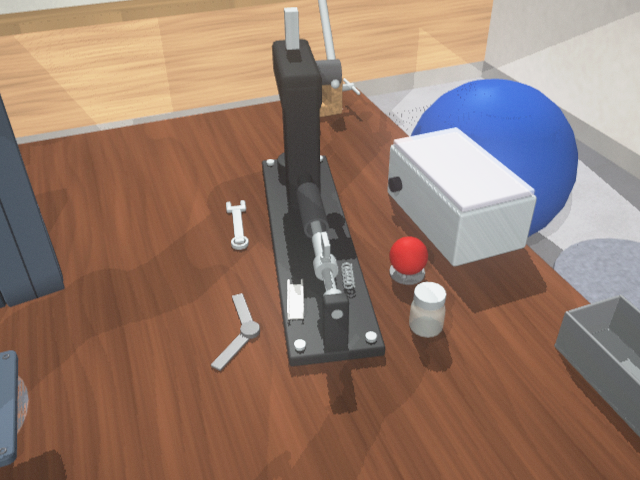

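View pics/top0.png

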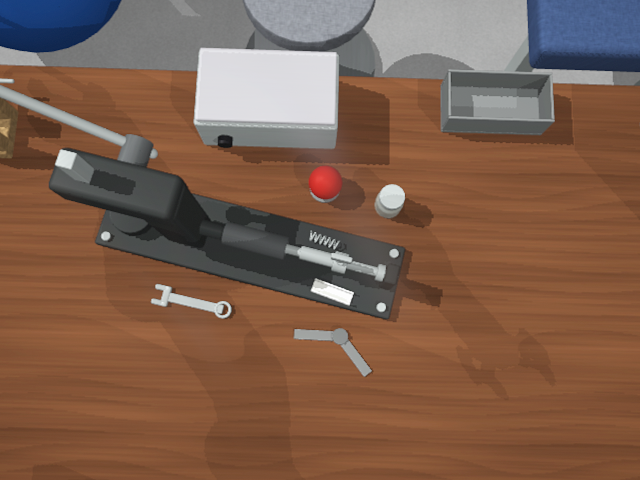

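Run:
```python
from h import *
T={l:None for l in("press","collar","wing","barrel")}
r=np.round
print("top press z0",r(atz("top",(287.8,257.3),0))," side",r(atz("side",(319.1,267),0)))
print("collar top",r(atz("top",(339.4,260),85)),"side",r(atz("side",(326.3,264.8),85)),tri((326.3,264.8),(339.4,260)))
print("wing top",r(atz("top",(343,261.4),126)),"side",r(atz("side",(324.4,269.2),126)),tri((324.4,269.2),(343,261.4)))
print("barrel",r(atz("top",(288,246.2),85)),r(atz("side",(319.6,228.6),85)),r(atz("top",(335.9,260.6),85)))
o=get_obs();print(o)
```

```text
top press z0 [572. 113.   0.]  side [578. 117.   0.]
collar top [556.  19.  85.] side [554.  21.  85.] (array([554.12499496,  19.10980438,  87.02950612]), np.float64(2.4496427194049213))
wing top [547.  14. 126.] side [530. -33. 126.] (array([550.47326258,  13.00436072,  84.79303311]), np.float64(5.926568091524548))
barrel [578. 110.  85.] [578. 112.  85.] [554.  25.  85.]
{'clock': 0.5, 'joint_positions': array([-1.40079437e+00,  4.80476467e-02,  9.91535762e-02,  1.62200528e+00,
        3.35971120e-05,  1.44303461e+00]), 'qd': array([ 8.46196482e-05, -2.36718589e-03,  9.00036554e-04, -6.88814504e-04,
        7.54223971e-04, -3.93189835e-04]), 'joint_torque': array([-6.70583031e-04, -3.38207746e+01,  3.19780540e+01,  2.49080760e-03,
       -8.37692573e-05, -1.61530725e-06]), 'ee_pos': array([ 154.03899603, -501.86762045,  239.26344076]), 'tool_rot': array([-5.18569447e-05,  9.88937554e-01,  1.48332433e-01,  1.57069154e-05]), 'wrist_force': array([-0.9734865 ,  0.33668891,  1.05888188]), 'wrist_torque': array([-0.02377941, -0.02236405,  0.03132337]), 'grip_force': 0.0, 'width': 1.0023047629002335}
```

The side view shows the press running away from the camera: rod and collar at about (326,265), wing upright near (325,245), barrel at (315,210). In the top view the rod runs from the post at (380,272) to the barrel at (255,240), with the collar and wing near (340,260). I'll crop both for the wing.

Run:
```python
from h import *
a=cv2.imread("pics/side0.png")[200:330,270:380]; b=cv2.imread("pics/top0.png")[215:300,275:410]
cv2.imwrite("pics/c0.png",np.hstack([cv2.resize(a,None,fx=4.5,fy=4.5,interpolation=2)[:425],np.zeros((425,2,3),np.uint8)]))
cv2.imwrite("pics/c1.png",cv2.resize(b,None,fx=5.5,fy=5.5,interpolation=2))
for l,p in dict(postside=(304-4,293),).items(): pass
# bed screws on bed plate z~22
S=[(394,253.5),(381,307.5),(106,236.5)]
W=[atz("top",p,23) for p in S]; print(np.round(W,1))
v=W[2]-W[1]; print("len",np.linalg.norm(v[:2]),"yaw of y axis",np.degrees(np.arctan2(-v[0],v[1])))
v=W[0]-W[1]; print("w",np.linalg.norm(v[:2]),"x axis",np.degrees(np.arctan2(v[1],v[0])))
```

```text
[[581.3 -86.1  23. ]
 [479.6 -62.7  23. ]
 [596.5 454.1  23. ]]
len 529.7757560147569 yaw of y axis -12.743510662252254
w 104.35627127521222 x axis -12.997522690918316
```

View pics/c0.png

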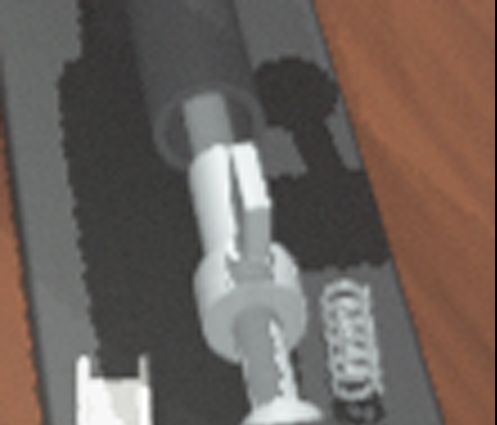

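View pics/c1.png

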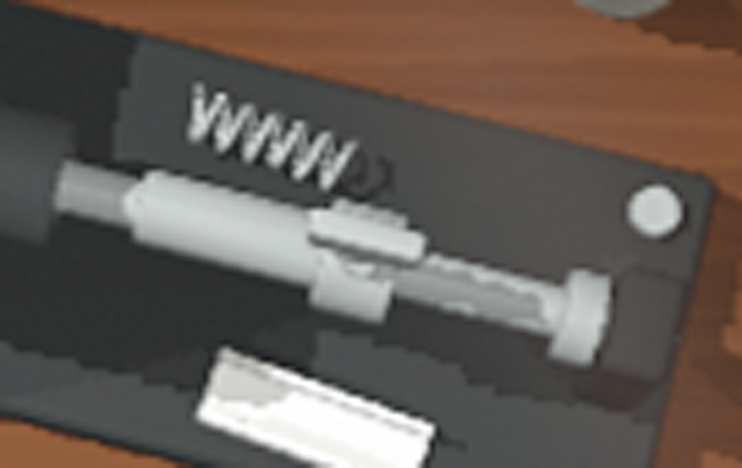

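The side crop shows the blade's top face from about (245,150) to (258,205), i.e. full-picture centre ≈(326,239.6). The top crop shows the blade's top face from (310,215) to (425,250), full-picture centre ≈(342,258), with the nose about 20 mm short of the barrel.

Run:
```python
from h import *
r=lambda x:np.round(x,1)
t=(341.9,258.1); s=(326,239.6)
print("wing top face",r(atz("top",t,138)),r(atz("side",s,138)),tri(s,t))
c=lambda x,y:(275+x/5.5,215+y/5.5); d=lambda x,y:(270+x/4.5,200+y/4.5)
# blade ends at z138 (top, side)
print("ends top",[r(atz("top",c(*p),138)) for p in((312,226),(424,248))])
print("ends side",[r(atz("side",d(*p),138)) for p in((243,146),(257,208))])
# collar top cam: silhouette; end faces of rod end collar & nose tip at axis height
print("end collar",r(atz("top",c(580,318),85)),"nose tip",r(atz("top",c(135,207),85)),"mouth top",r(atz("top",c(62,195),85)))
for n in("top","side"):
    camera(n)
    for l in("collar","barrel","wing","press"):
        print(n,l,[(r(atz(n,m["at"],{"wing":126,"press":0}.get(l,85)))[:2],round(m["score"],2)) for f in(mark_of,) for m in f(n,l)[:2]])
```

```text
wing top face [550.4  17.  138. ] [550.9  14.8 138. ] (array([551.1426945 ,  16.79848149, 136.43037029]), np.float64(0.9486889271729968))
ends top [array([553.3,  34.1, 138. ]), array([ 5.476e+02, -1.000e-01,  1.380e+02])]
ends side [array([554.6,  32.2, 138. ]), array([ 5.466e+02, -3.000e-01,  1.380e+02])]
end collar [535.1 -54.   85. ] nose tip [566.6  89.4  85. ] mouth top [569.8 113.   85. ]
top collar [(array([550.5,  18.1]), 0.66)]
top barrel [(array([576.2, 118. ]), 0.97)]
top wing []
top press [(array([573.5, 111.8]), 0.79), (array([504.2,  31.2]), 0.24)]
side collar [(array([548.3,  19.1]), 0.76)]
side barrel [(array([568.6, 109.3]), 0.58)]
side wing [(array([547.7,  25.4]), 0.66)]
side press [(array([581.1, 115.7]), 0.76)]
```

>>> servo_tool(
  motion=[
    [-1, 0.033, 0.043, 0, 0.08],
    [-1, 0.033, 0.043, 0, 0.088],
    [-1, 0.033, 0.043, 0, 0.088],
    [-1, 0.033, 0.043, 0, 0.088],
    [-1, 0.033, 0.043, 0, 0.088],
    [-1, 0.033, 0.043, 0, 0.088],
    [-1, 0.033, 0.043, 0, 0.088],
    [-1, 0.033, 0.043, 0, 0.088],
    [-1, 0.033, 0.043, 0, 0.088],
    [-1, 0.033, 0.043, 0, 0.088],
    [-1, 0.033, 0.043, 0, 0.088],
    [-1, 0.033, 0.043, 0, 0.088],
    [-1, 0.001, 0.003, -0.04, 0],
    [-1, 0, 0, -0.02, 0],
    [-1, 0, 0, 0, 0],
    [-1, 0, 0, 0, 0],
  ],
)

```text
clock: 3.0
ee_pos: [551.4, 16.9, 180.4]
tool_rot: [0.0, 0.782, 0.623, 0.001]
wrist_force: [0.2, 0.2, 0.2]
width: 1.0
grip_force: 0.0
```

>>> servo_tool(
  motion=[
    [-1, 0, 0, -0.02, 0],
    [-1, 0, 0, -0.02, 0],
    [-1, 0, 0, -0.015, 0],
    [-1, 0, 0, -0.005, 0],
    [-1, 0, 0, 0, 0],
  ],
)

```text
clock: 3.62
ee_pos: [551.2, 17.0, 119.7]
tool_rot: [0.0, 0.782, 0.623, 0.0]
wrist_force: [-0.1, -0.4, 0.6]
width: 0.999
grip_force: 0.0
```

Run:
```python
from h import *
a=camera("side")[170:320,240:410,::-1]; b=camera("top")[190:310,250:430,::-1]
cv2.imwrite("pics/d0.png",np.hstack([cv2.resize(a,(400,353),interpolation=2),cv2.resize(b,(400,267),interpolation=2).__class__((1,)) if 0 else cv2.copyMakeBorder(cv2.resize(b,(400,267),interpolation=2),0,86,0,0,0)]))
```

```text
(no output)
```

View pics/d0.png

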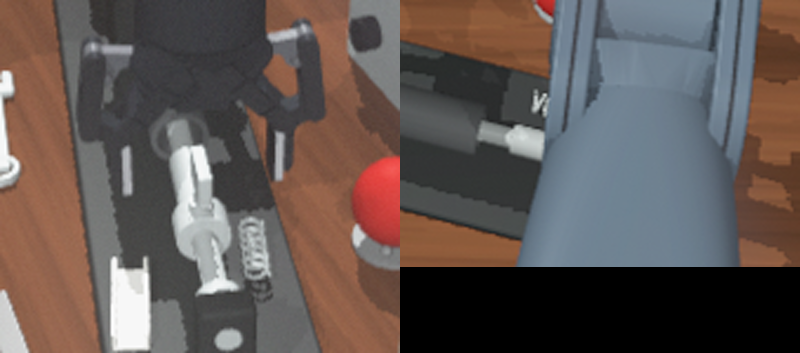

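The side crop shows the open pads at (126,170) and (280,157), with the wing blade midway between them at (203,178). The top view is hidden by the arm. I'll close.

>>> servo_tool(
  motion=[
    [1, 0, 0, 0, 0],
    [1, 0, 0, 0, 0],
    [1, 0, 0, 0, 0],
    [1, 0, 0, 0, 0],
    [1, 0, 0, 0, 0],
    [1, 0, 0, 0, 0],
    [1, 0, 0, 0, 0],
    [1, 0, 0, 0, 0],
  ],
)

```text
clock: 4.72
ee_pos: [551.5, 17.0, 119.5]
tool_rot: [0.0, 0.782, 0.623, 0.0]
wrist_force: [2.0, -0.7, 1.4]
width: 0.093
grip_force: 60.4
```

>>> servo_tool(
  motion=[
    [1, 0, 0, 0, 0.1],
    [1, 0, 0, 0, 0.1],
    [1, 0, 0, 0, 0.1],
    [1, 0, 0, 0, 0.1],
    [1, 0, 0, 0, 0],
  ],
)

```text
clock: 5.35
ee_pos: [552.2, 17.0, 119.5]
tool_rot: [0.001, 0.643, 0.766, 0.001]
wrist_force: [4.8, 0.0, -1.3]
width: 0.093
grip_force: 60.1
```

```bash
python3 -c "
from h import *
o=get_obs();print(o['wrist_force'],o['wrist_torque'],o['ee_pos'],o['tool_rot'],o['width'])"
```

```text
[ 4.84379885  0.02521602 -1.3192391 ] [-0.17725737 -1.03497722  0.12660808] [552.1918959   16.98299184 119.46295564] [1.00248685e-03 6.42989672e-01 7.65873842e-01 7.31174685e-04] 0.09268138958546891
```

>>> servo_tool(
  motion=[
    [1, 0.001, 0, 0, 0.1],
    [1, 0, 0, 0, 0.1],
    [1, 0, 0, 0, 0.1],
    [1, 0, 0, 0, 0.1],
    [1, 0, 0, 0, 0],
  ],
)

```text
clock: 5.98
ee_pos: [552.9, 17.2, 119.4]
tool_rot: [0.001, 0.478, 0.878, 0.001]
wrist_force: [5.6, -1.0, -1.9]
width: 0.093
grip_force: 60.1
```

>>> servo_tool(
  motion=[
    [1, 0.001, 0, 0, 0.1],
    [1, 0, 0, 0, 0.1],
    [1, 0, 0, 0, 0.1],
    [1, 0, 0, 0, 0],
    [1, 0, 0, 0, 0.1],
    [1, 0, 0, 0, 0.1],
    [1, 0, 0, 0, 0.12],
    [1, 0, 0, 0, 0],
    [1, 0, 0, 0, 0],
  ],
)

```text
clock: 7.1
ee_pos: [553.6, 17.3, 119.4]
tool_rot: [0.001, 0.189, 0.982, 0.0]
wrist_force: [5.5, 1.6, -1.3]
width: 0.094
grip_force: 60.1
```

```bash
cat > s.py <<'E'
from h import *
o=get_obs();q=o['tool_rot'];f=o['wrist_force'];u=np.array([.2224,.975]);w=np.array([.975,-.2224]);p=o['ee_pos']
print("t",o['clock'],"turn",round(2*np.arctan2(q[2],q[1])-1.3457,3),"axF",round(f[:2]@u,2),"latF",round(f[:2]@w,2),"f",f.round(1),"tz",o['wrist_torque'].round(3),"p",p.round(2),"s",round((p[:2]-[551,17])@u,2),"lat",round((p[:2]-[551,17])@w,2),round(o['width'],3))
E
python3 s.py
```

```text
t 7.1 turn 1.416 axF 2.77 latF 4.96 f [ 5.5  1.6 -1.3] tz [ 0.172 -1.096  0.132] p [553.58  17.31 119.36] s 0.88 lat 2.44 0.094
```

>>> servo_tool(
  motion=[
    [1, 0.001, 0, 0, 0],
    [1, 0.0009, 0.0039, 0, 0],
    [1, 0.0009, 0.0039, 0, 0],
    [1, 0.0009, 0.0039, 0, 0],
    [1, 0.0009, 0.0039, 0, 0],
    [1, 0.0009, 0.0039, 0, 0],
  ],
)

```text
clock: 7.85
ee_pos: [558.1, 36.9, 119.3]
tool_rot: [-0.0, 0.187, 0.982, -0.0]
wrist_force: [0.2, -2.4, 1.5]
width: 0.094
grip_force: 60.6
```

```bash
python3 s.py
```

```text
t 7.85 turn 1.42 axF -2.3 latF 0.68 f [ 0.2 -2.4  1.5] tz [-0.575  0.04  -0.045] p [558.15  36.88 119.29] s 20.97 lat 2.55 0.094
```

>>> servo_tool(
  motion=[
    [1, 0.0005, 0.002, 0, 0],
    [1, 0.0004, 0.002, 0, 0],
    [1, 0.0005, 0.002, 0, 0],
    [1, 0.0004, 0.002, 0, 0],
    [1, 0.0005, 0.002, 0, 0],
  ],
)

```text
clock: 8.48
ee_pos: [560.5, 46.8, 119.3]
tool_rot: [-0.0, 0.187, 0.982, 0.0]
wrist_force: [-1.7, -1.7, 2.0]
width: 0.091
grip_force: 60.7
```

```bash
python3 s.py
```

```text
t 8.475 turn 1.42 axF -2.04 latF -1.29 f [-1.7 -1.7  2. ] tz [-0.459  0.484 -0.054] p [560.48  46.81 119.3 ] s 31.17 lat 2.62 0.091
```

>>> servo_tool(
  motion=[
    [1, 0.0003, 0.002, 0, 0],
    [1, 0.0004, 0.002, 0, 0],
    [1, 0.0004, 0.002, 0, 0],
  ],
)

```text
clock: 8.85
ee_pos: [561.8, 52.8, 119.2]
tool_rot: [-0.0, 0.187, 0.982, -0.0]
wrist_force: [-2.5, -1.7, 1.6]
width: 0.094
grip_force: 60.7
```

```bash
python3 s.py
```

```text
t 8.85 turn 1.42 axF -2.17 latF -2.04 f [-2.5 -1.7  1.6] tz [-0.446  0.542 -0.061] p [561.79  52.77 119.24] s 37.27 lat 2.56 0.094
```

>>> servo_tool(
  motion=[
    [1, 0.0002, 0.002, 0, 0],
    [1, 0.0003, 0.002, 0, 0],
    [1, 0.0004, 0.002, 0, 0],
  ],
)

```text
clock: 9.22
ee_pos: [563.1, 58.7, 119.3]
tool_rot: [0.0, 0.187, 0.982, -0.0]
wrist_force: [-1.1, -1.6, 1.8]
width: 0.099
grip_force: 60.7
```

```bash
python3 s.py
```

```text
t 9.225 turn 1.42 axF -1.76 latF -0.68 f [-1.1 -1.6  1.8] tz [-0.521  0.196 -0.055] p [563.12  58.66 119.3 ] s 43.31 lat 2.55 0.099
```

>>> servo_tool(
  motion=[
    [1, 0.0004, 0.002, 0, 0],
    [1, 0.0004, 0.002, 0, 0],
  ],
)

```text
clock: 9.48
ee_pos: [564.0, 62.6, 119.3]
tool_rot: [0.0, 0.187, 0.982, -0.0]
wrist_force: [0.3, -2.5, 0.5]
width: 0.096
grip_force: 60.6
```

```bash
python3 s.py
```

```text
t 9.475 turn 1.42 axF -2.37 latF 0.87 f [ 0.3 -2.5  0.5] tz [-0.587  0.001 -0.003] p [564.02  62.65 119.31] s 47.4 lat 2.54 0.096
```

>>> servo_tool(
  motion=[
    [1, 0.0004, 0.002, 0, 0],
    [1, 0.0005, 0.002, 0, 0],
  ],
)

```text
clock: 9.72
ee_pos: [564.9, 66.7, 119.3]
tool_rot: [0.0, 0.187, 0.982, -0.0]
wrist_force: [1.1, -3.0, 0.5]
width: 0.093
grip_force: 60.5
```

```bash
python3 s.py
```

```text
t 9.725 turn 1.42 axF -2.72 latF 1.75 f [ 1.1 -3.   0.5] tz [-0.614 -0.084 -0.049] p [564.91  66.66 119.34] s 51.51 lat 2.51 0.093
```

>>> servo_tool(
  motion=[
    [1, 0.0005, 0.002, 0, 0],
    [1, 0.0005, 0.002, 0, 0],
  ],
)

```text
clock: 9.98
ee_pos: [565.8, 70.7, 119.3]
tool_rot: [0.0, 0.187, 0.982, -0.0]
wrist_force: [0.8, -2.9, 0.4]
width: 0.093
grip_force: 60.5
```

```bash
python3 s.py
```

```text
t 9.975 turn 1.42 axF -2.59 latF 1.45 f [ 0.8 -2.9  0.4] tz [-0.563 -0.209 -0.01 ] p [565.8   70.68 119.33] s 55.63 lat 2.49 0.093
```

>>> servo_tool(
  motion=[
    [1, 0.0005, 0.002, 0, 0],
    [1, 0.0005, 0.002, 0, 0],
  ],
)

```text
clock: 10.22
ee_pos: [566.7, 74.7, 119.3]
tool_rot: [0.0, 0.187, 0.982, -0.0]
wrist_force: [0.9, -1.1, 0.5]
width: 0.093
grip_force: 60.5
```

```bash
python3 s.py
```

```text
t 10.225 turn 1.42 axF -0.86 latF 1.12 f [ 0.9 -1.1  0.5] tz [-0.611 -0.216 -0.054] p [566.71  74.68 119.32] s 59.73 lat 2.49 0.093
```

>>> servo_tool(
  motion=[
    [1, 0.0004, 0.002, 0, 0],
    [1, 0.0004, 0.001, 0, 0],
  ],
)

```text
clock: 10.48
ee_pos: [567.4, 77.7, 119.3]
tool_rot: [0.0, 0.187, 0.982, -0.0]
wrist_force: [0.2, -3.4, -0.3]
width: 0.092
grip_force: 60.4
```

```bash
python3 s.py
```

```text
t 10.475 turn 1.42 axF -3.3 latF 1.01 f [ 0.2 -3.4 -0.3] tz [-0.656 -0.162 -0.013] p [567.37  77.71 119.32] s 62.83 lat 2.46 0.092
```

>>> servo_tool(
  motion=[
    [1, 0.0004, 0.002, 0, 0],
  ],
)

```text
clock: 10.6
ee_pos: [567.7, 79.1, 119.3]
tool_rot: [0.0, 0.187, 0.982, -0.001]
wrist_force: [0.7, -5.0, 0.3]
width: 0.092
grip_force: 60.4
```

```bash
python3 s.py
```

```text
t 10.6 turn 1.42 axF -4.68 latF 1.76 f [ 0.7 -5.   0.3] tz [-1.056 -0.237  0.015] p [567.7   79.12 119.31] s 64.28 lat 2.46 0.092
```

>>> servo_tool(
  motion=[
    [1, 0.0004, 0.002, 0, 0],
    [1, 0, 0, 0, 0],
  ],
)

```text
clock: 10.85
ee_pos: [568.1, 80.8, 119.4]
tool_rot: [0.0, 0.187, 0.982, -0.001]
wrist_force: [2.1, -4.4, 1.4]
width: 0.093
grip_force: 60.6
```

```bash
python3 s.py
```

```text
t 10.85 turn 1.42 axF -3.82 latF 3.03 f [ 2.1 -4.4  1.4] tz [-1.088 -0.253 -0.027] p [568.08  80.8  119.36] s 66.01 lat 2.46 0.093
```

>>> servo_tool(
  motion=[
    [1, 0.0004, 0.001, 0, 0],
    [1, 0.0003, 0.001, 0, 0],
  ],
)

```text
clock: 11.1
ee_pos: [568.4, 81.9, 119.3]
tool_rot: [-0.0, 0.187, 0.982, -0.002]
wrist_force: [-0.1, -7.7, 1.3]
width: 0.09
grip_force: 60.6
```

```bash
python3 s.py
```

```text
t 11.1 turn 1.419 axF -7.48 latF 1.63 f [-0.1 -7.7  1.3] tz [-1.567  0.05  -0.031] p [568.35  81.88 119.32] s 67.12 lat 2.49 0.09
```

>>> servo_tool(
  motion=[
    [1, 0.0003, 0.001, 0, 0],
    [1, 0.0003, 0.001, 0, 0],
  ],
)

```text
clock: 11.35
ee_pos: [568.7, 83.2, 119.3]
tool_rot: [-0.0, 0.187, 0.982, -0.003]
wrist_force: [-0.4, -9.3, 1.5]
width: 0.09
grip_force: 60.7
```

```bash
python3 s.py
```

```text
t 11.35 turn 1.419 axF -9.15 latF 1.65 f [-0.4 -9.3  1.5] tz [-1.914  0.145 -0.017] p [568.67  83.22 119.33] s 68.5 lat 2.5 0.09
```

>>> servo_tool(
  motion=[
    [1, 0.0003, 0.001, 0, 0],
    [1, 0, 0, 0, 0],
    [1, 0, 0, 0, 0],
  ],
)

```text
clock: 11.72
ee_pos: [568.8, 84.0, 119.3]
tool_rot: [-0.001, 0.187, 0.982, -0.003]
wrist_force: [-1.9, -9.8, 1.5]
width: 0.089
grip_force: 60.7
```

```bash
python3 s.py
```

```text
t 11.725 turn 1.419 axF -9.95 latF 0.32 f [-1.9 -9.8  1.5] tz [-1.896  0.202  0.011] p [568.8   84.   119.28] s 69.28 lat 2.45 0.089
```

>>> servo_tool(
  motion=[
    [1, 0, -0.0002, 0, -0.1],
    [1, 0, -0.0002, 0, -0.1],
    [1, 0, -0.0002, 0, -0.1],
    [1, -0.0001, -0.0002, 0, -0.1],
    [1, -0.0001, -0.0002, 0, -0.1],
    [1, 0, 0, 0, 0],
  ],
)

```text
clock: 12.48
ee_pos: [568.3, 83.2, 119.3]
tool_rot: [-0.0, 0.425, 0.905, -0.003]
wrist_force: [-1.1, -8.9, 3.1]
width: 0.097
grip_force: 60.8
```

```bash
python3 s.py
```

```text
t 12.475 turn 0.918 axF -8.96 latF 0.87 f [-1.1 -8.9  3.1] tz [-1.762  0.393 -0.046] p [568.29  83.17 119.34] s 68.37 lat 2.14 0.097
```

>>> servo_tool(
  motion=[
    [1, -0.0001, -0.0001, 0, -0.1],
    [1, -0.0002, -0.0001, 0, -0.1],
    [1, -0.0002, -0.0001, 0, -0.1],
    [1, -0.0002, -0.0001, 0, -0.1],
    [1, -0.0002, 0, 0, -0.1],
    [1, 0, 0, 0, 0],
  ],
)

```text
clock: 13.22
ee_pos: [567.4, 82.8, 119.4]
tool_rot: [0.001, 0.636, 0.772, -0.003]
wrist_force: [-1.6, -8.7, 2.5]
width: 0.092
grip_force: 60.8
```

```bash
python3 s.py
```

```text
t 13.225 turn 0.418 axF -8.81 latF 0.32 f [-1.6 -8.7  2.5] tz [-1.809  0.393 -0.064] p [567.37  82.76 119.43] s 67.76 lat 1.34 0.092
```

>>> servo_tool(
  motion=[
    [1, -0.0002, 0, 0, -0.1],
    [1, -0.0002, 0, 0, -0.1],
    [1, -0.0002, 0, 0, -0.1],
    [1, -0.0002, 0, 0, -0.1],
    [1, 0, 0, 0, -0.05],
    [1, 0, 0, 0, 0],
    [1, 0, 0, 0, 0],
  ],
)

```text
clock: 14.1
ee_pos: [566.5, 82.9, 119.5]
tool_rot: [0.001, 0.791, 0.612, -0.003]
wrist_force: [-2.0, -9.0, 3.0]
width: 0.096
grip_force: 62.5
```

```bash
python3 s.py
```

```text
t 14.1 turn -0.028 axF -9.22 latF 0.02 f [-2. -9.  3.] tz [-1.845  0.446  0.751] p [566.53  82.85 119.51] s 67.66 lat 0.5 0.096
```

>>> servo_tool(
  motion=[
    [1, -0.0002, -0.001, 0, 0.03],
    [1, -0.0002, -0.001, 0, 0],
    [1, 0, 0, 0, 0],
  ],
)

```text
clock: 14.48
ee_pos: [566.5, 82.7, 119.5]
tool_rot: [-0.0, 0.782, 0.623, -0.001]
wrist_force: [-2.4, -5.7, 4.3]
width: 0.09
grip_force: 60.9
```

```bash
python3 s.py
```

```text
t 14.475 turn 0.0 axF -6.1 latF -1.06 f [-2.4 -5.7  4.3] tz [-1.108  0.526  0.113] p [566.51  82.69 119.47] s 67.5 lat 0.51 0.09
```

>>> servo_tool(
  motion=[
    [1, -0.0005, -0.0015, 0, 0],
    [1, -0.0004, -0.0015, 0, 0],
    [1, 0, 0, 0, 0],
  ],
)

```text
clock: 14.85
ee_pos: [566.5, 82.3, 119.5]
tool_rot: [-0.002, 0.782, 0.624, 0.001]
wrist_force: [-0.8, 4.7, 3.0]
width: 0.091
grip_force: 60.8
```

```bash
python3 s.py
```

```text
t 14.85 turn 0.001 axF 4.39 latF -1.84 f [-0.8  4.7  3. ] tz [ 0.889  0.259 -0.018] p [566.47  82.28 119.5 ] s 67.08 lat 0.56 0.091
```

>>> servo_tool(
  motion=[
    [1, 0.0003, 0.0011, 0, 0],
    [1, 0, 0, 0, 0],
    [-1, 0, 0, 0, 0],
    [-1, 0, 0, 0, 0],
    [-1, 0, 0, 0, 0],
    [-1, 0, 0, 0, 0],
    [-1, 0, 0, 0, 0],
    [-1, 0, 0, 0, 0],
    [-1, 0, 0, 0.02, 0],
    [-1, 0, 0, 0.03, 0],
    [-1, 0, 0, 0.04, 0],
    [-1, 0, 0, 0.04, 0],
    [-1, 0, 0, 0, 0],
  ],
)

```text
clock: 16.48
ee_pos: [568.9, 81.4, 254.2]
tool_rot: [0.003, 0.782, 0.623, 0.003]
wrist_force: [0.4, -0.7, -0.1]
width: 0.999
grip_force: 0.0
```

```bash
python3 s.py
python3 - <<'E'
from h import *
a=camera("side")[150:330,240:400,::-1]
cv2.imwrite("pics/e0.png",cv2.resize(a,None,fx=3.3,fy=3.3,interpolation=2))
E
```

```text
t 16.475 turn 0.0 axF -0.61 latF 0.55 f [ 0.4 -0.7 -0.1] tz [-0.01  -0.07  -0.013] p [568.94  81.4  254.21] s 66.78 lat 3.17 0.999
```

View pics/e0.png

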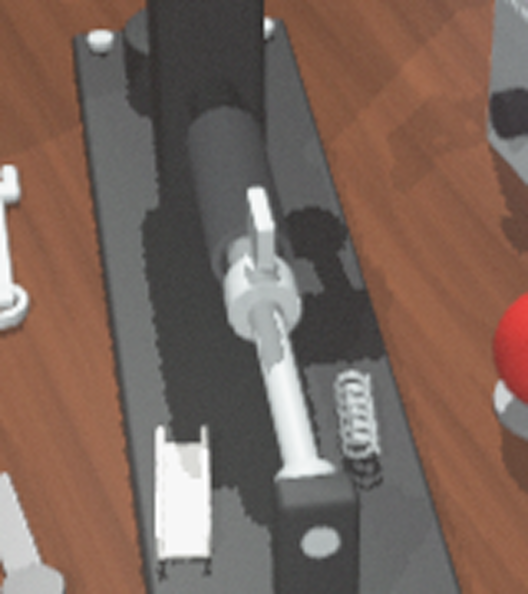

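The wing lies along the rod again at (261,215) in the crop and the nose is inside the barrel. The bystanders look undisturbed and the gripper is clear. From the tool travel (67.2 mm, first touch at about 61.1 mm) the spring load is about 7 N, which is within the 5–11 N band.

```bash
python3 -c "
from plant import *
print(sign_off())"
```

```text
the job is handed in; nothing more can be done
None
```

The job is handed in: I loosened the screw, slid the collar in against the spring to about 7 N (worked out from the tool's travel, not measured after release), turned the screw tight to its stop and let go; no verdict came back.

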